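# Close the child-proof nursery box

### The job

Close the child-proof storage box: pull its cover out from under the low wooden shelf by the bare end that sticks out, and let go of it lying flat on the dresser, wholly clear of the shelf. Then take it by its rib, set it into the mouth of the box with the stud end over the metal catch so that it sits fully home, and press the slotted stud down and give it a quarter turn clockwise until it springs up into its catch. Leave the other things on the dresser and shelf where they are, and let go of everything.

Things in the scene. Friction and masses are not known exactly. Their poses are not given: they have to be found in the camera images.
- case: White plastic storage box, fixed, open on top, 220 (x) by 100 (y) mm, rim 74 mm high. Origin: centre of its underside. Mouth 184 by 64 mm, centred, straight walls 24 mm deep to a ledge 50 mm above the dresser; the cover's lower edge rests on it and its top is then flush with the rim. Yaw 0.2 to 2.2 rad. A steel catch plate 40 by 48 mm spans the inside near the +x end.
- catch (a point): Centre of the catch, 55 mm from the box's centre along its +x, at ledge height (50 mm). The stud's axis must come over this point. The catch plate's top is 63 mm above the dresser, with a 12 mm wide slot along the box's x for the stud's cross pin.
- riser: Low wooden bridge shelf, fixed: board 160 (x) by 260 (y) mm, underside 68 and top 82 mm above the dresser, on an end board at each side (inner faces y = +-116 mm). Origin: on the dresser 50 mm in front of the middle of its front edge; x points in under it, away from the robot. Soap bottle and monitor stand on it, 55 mm or more behind it.
- cover: Loose white cover of the box, about 0.32 kg: shell 180 (x) by 60 (y) by 24 mm, open below. Origin: centre of its underside. It starts on the dresser, bare -x end 55 to 65 mm out in front of the shelf: pinch it there across the 60 mm, 18 to 20 mm from the end. Rib and, towards +x, stud stand on its flat top. Fits the box +x to +x with 2 mm play all round.
- rib (a point): Middle of the top of the cover's grip rib: an upright bar 36 mm long along the cover's x, 12 mm thick, 28 mm high above the cover's top (top 52 mm above the cover's underside), centred 6 mm from the cover's centre towards -x, at the balance point. Pinch it across the 12 mm.
- bare_end (a point): Middle of the upper edge of the cover's bare (-x) end, 90 mm from its centre, 24 mm above its underside.
- stud (a point): Top centre of the stud's head, on its axis, 55 mm from the cover's centre towards +x, at rest 58 mm above the cover's underside. Grey block 38 by 30 mm, 24 mm high, 10 mm clear of the cover's top, an 8 mm slot across its top. x axis along slot and 38 mm side; y across: pinch the 30 mm by its upper 20 mm, as it sinks when pressed. A cross pin below, along the slot, enters the catch's slot.
- press (a joint): How far the stud is pressed down, m: 0 = up, at most 0.010. Spring: 3 N to start, about 9 N at 0.009. With the cover in the box the stud turns only while pressed more than 0.007; at the end of the quarter turn, when let go, it springs up to about 0.003 and is caught.
- turn (a joint): Turn of the stud in the cover, rad, growing clockwise seen from above; -0.08 to 0.08 at the start (slot along the cover's x; leave it so to set the cover in), stays as left (0.04 N m). The catch's notch is at 1.57 and takes it within 0.19 either side: turn 1.4 to 1.7. Short of that it rises only to press 0.007, not caught. Stop at 1.75.
- soap: Bystander: soap pump bottle, 66 mm across, 170 mm tall, on the shelf. Origin: centre of its underside.
- monitor: Bystander: baby monitor parent unit on its foot, 70 by 80 mm, 200 mm tall with its aerial, on the shelf. Origin: centre of its underside.
- train: Bystander: wooden toy train car on wheels, 120 by 52 mm, 60 mm tall, lengthwise along x, between the box and the shelf. Origin: centre of its underside.
- dish: Bystander: white ceramic dish, 90 mm across, 30 mm tall, near the robot. Origin: centre of its underside.
- cup: Bystander: plastic cup, 72 mm across, 70 mm tall, on the robot's left. Origin: centre of its underside.
- book: Bystander: board book lying flat, 150 by 150 by 22 mm, on the robot's right. Origin: centre of its underside.
Not all that is in view belongs to the job. What is shaped like the cover but blue, pink or yellow is not meant.

How it is judged:
By the outcome, as a careful person would: the job done as asked, in the order asked, and still so for the second after the job is handed in, with the robot touching nothing.
It also fails if it takes over 72 s, if anything falls off the work surface, if the arm or the gripper's body presses on something with over 40 N, if the wrist force passes 120 N, or if a joint passes its speed limit or range.

### The arm

A 6-joint arm with a two-finger parallel gripper is mounted at the origin on the work surface. World frame = base frame: x ahead of the robot, y to its left, z up, the work surface at z = 0. Lengths are in m, angles in rad, forces in N, time in s.
With the tool pointing down it reaches from about 0.35 to 0.85 m from the base axis. Payload 8.1 kg.
Tool frame: the origin (TCP) lies at the very end of the fingers, on their centre line; the grasp point (between the pads) lies 19 mm behind it; z points along the fingers, y is the line along which they close (so a half turn about z gives the same grasp; the last joint's range is limited). The gripper opens to 93 mm and grips with 3 to 60 N. Pads are 15 mm wide; open, the fingers measure 128 mm over their backs; the gripper's body (75 mm by 188 mm) begins 65 mm behind the grasp point.
Start: joints at [-1.274, 0.13, 1.488, -0, 1.523, -0.085], TCP at [0.224, -0.557, 0.219] pointing down, gripper open.
Joint ranges: [-2.96, 2.96], [-0.89, 2.26], [0.02, 2.5], [-1.34, 4.48], [0, 2.73], [-2.66, 2.66]. Speed limits (rad/s): [2.39, 2.39, 2.79, 3.14, 3.14, 3.14].

### API

Orientations are given as a rotation vector (axis times angle).
In Python, from station import env, vision, workorder gives the robot as it stands.
- The arm moves only by the shell command python3 -m pendant 'ROWS'. ROWS is a JSON object of lists of equal length, an entry for each row: "delta_pos": the shift along the world's x, y, z each as a share of 0.25 m, from -1 to 1, a list of three; "turn": the turn, a rotation vector about the world's x, y, z each as a share of 90 degrees, from -1 to 1, a list of three; "gripper": the closure in counts, from 0 (fully open) to 255 (shut). A call has 1 to 5 rows; each row is the pose to reach, as a shift and turn from the pose commanded when the call began; what a row does not reach only later rows make up. A row lasts 1/12 s, in which the tool goes at most 41.7 mm and 7.16 degrees, less where a joint would pass 70% of its speed; a pose out of reach is approached as far as the arm can. A call with a number of a shift or a turn outside -1 to 1 is refused whole. A call with a gripper value outside its range is refused whole. The fingers move at their own pace and stop on an object; the grip force is fixed at half the most. Time passes only in rows, so rows that repeat a pose let the fingers close. It gives the time, the measured TCP pose, the force, the opening and the grip force at its end, in the units of the state.
- env.state(): the state, without advancing time (a new reading comes with each control period).
- vision.read_camera(name): name is "scene" or "top"; returns the picture (420x560x3 uint8, blue, green, red); there is no depth.
- vision.camera_info(name): a dict with "K" (3x3 intrinsics, pixels), "k1" (the pictures are not rectified: a ray, as slopes to the right and down, at radius r is drawn at 1 + k1 r^2 times it, then the intrinsics apply), "xyz" and "rotation" of the camera in the world. Camera axes: x right, y down, z forward; pixel columns grow to the right and rows downward; lengths in m; the calibration is good to about 2 mm. A picture is of the moment at which its call begins. camera_info takes no time and is no camera call.
- workorder.job_done(): hands the job in; it is judged then, once.
The state is a dict: "clock": time; "joint_pos": joint angles; "qd": joint speeds; "effort": joint torques, N m; "eef_pos": TCP position; "orientation": TCP orientation; "force": force on the tool from outside, world axes, zero at the start; "torque": the same for the moment, N m; "grip_width": opening from 0.0 (shut) to 1.0 (fully open); "grasp_force": force on a finger pad.
Only numpy, scipy, OpenCV 4.12 (cv2) and the standard library are available. Lean on these libraries where they do the work, as an engineer would, in place of code of your own. Each camera call takes 0.05 s, during which the arm holds its last target. There are 200 camera calls.

## Working session

There is one attempt and no reset: what is moved stays moved. The work goes in short steps, Python scripts to look and compute and a shell command to move; the robot and the scene stay as the last step left them, time stands still between calls to the robot, and variables do not carry over. Pictures are saved under pics/ and viewed, at most 10 in all, crops included, and the job is handed in when it is done.

```bash
ls; mkdir -p pics; python3 - <<'E'
from station import env, vision
import cv2
for n in("scene","top"):
    cv2.imwrite(f"pics/{n}0.png",vision.read_camera(n)); print(n,vision.camera_info(n))
print(env.state())
E
```

```text
pics
scene {'K': array([[478.99538195,   0.        , 277.47940488],
       [  0.        , 478.99538195, 218.23067782],
       [  0.        ,   0.        ,   1.        ]]), 'k1': -0.09641661468468157, 'xyz': array([1.42047752, 1.01159171, 1.07513419]), 'rotation': array([-0.8798818 , -2.38886429,  1.21110138])}
top {'K': array([[542.83362981,   0.        , 269.12984276],
       [  0.        , 542.83362981, 219.90076619],
       [  0.        ,   0.        ,   1.        ]]), 'k1': -0.1951834157876273, 'xyz': array([ 0.36715567, -0.03545692,  1.65156092]), 'rotation': array([-2.17448141,  2.14080479, -0.0866047 ])}
{'clock': 0.1, 'joint_pos': array([-1.27441811e+00,  1.31108608e-01,  1.48919216e+00, -2.95907528e-05,
        1.52299375e+00, -8.53972939e-02]), 'qd': array([-7.86808436e-05, -1.85327006e-03, -1.76573812e-03, -8.77714493e-04,
       -3.64003060e-04,  2.00342742e-04]), 'effort': array([ 1.46041282e-03, -5.61341035e+01, -4.93096554e+01,  7.70891737e-02,
        2.91365886e-02, -5.89870160e-05]), 'eef_pos': array([ 0.22339908, -0.55629365,  0.21766667]), 'orientation': array([-3.08287030e+00, -5.95737969e-01,  3.27474374e-04]), 'force': array([-0.12907218,  0.62777478, -0.17490106]), 'torque': array([ 0.0035207 , -0.05599807, -0.01773274]), 'grasp_force': 0.0, 'grip_width': 1.0004241775458298}
```

View pics/top0.png

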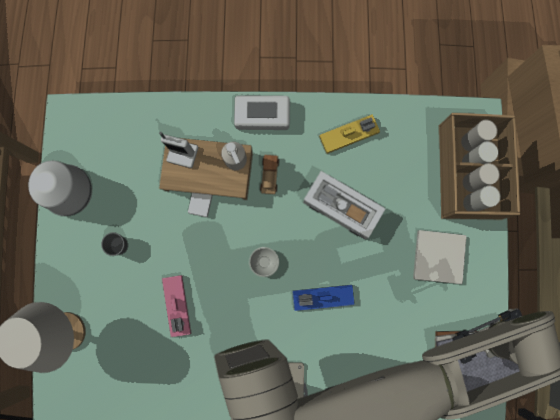

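View pics/scene0.png

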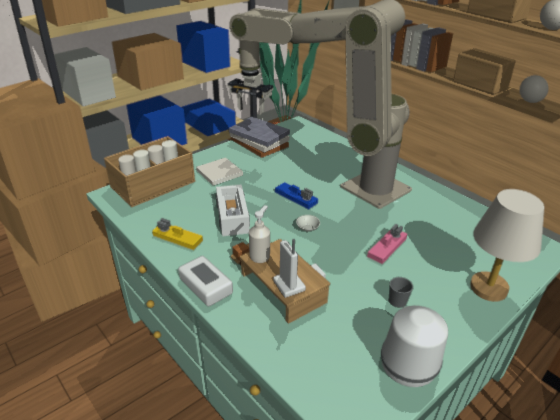

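The top view shows the shelf at about (205,168), the bare cover end at (200,204), the case at (345,205), the train at (270,174) and the dish at (264,262). The scene view shows the case at (232,210), with the cover end mostly hidden behind the shelf at (318,270). I'll zoom in on both.

```bash
cat > h.py <<'E'
import numpy as np, cv2
from scipy.spatial.transform import Rotation as R
from station import env, vision
def cam(n):
    c=vision.camera_info(n); return c['K'],c['k1'],np.array(c['xyz']),R.from_rotvec(c['rotation']).as_matrix()
def proj(n,P):
    K,k1,t,M=cam(n); P=np.atleast_2d(P).astype(float)
    return cv2.projectPoints(P,cv2.Rodrigues(M.T)[0],-M.T@t,K,np.array([k1,0,0,0.]))[0][:,0]
def ray(n,px):
    K,k1,t,M=cam(n)
    u=cv2.undistortPoints(np.array(px,float).reshape(-1,1,2),K,np.array([k1,0,0,0.]))[:,0]
    d=np.c_[u,np.ones(len(u))]@M.T
    return t,d
def atz(n,px,z):
    t,d=ray(n,px); return t+d*((z-t[2])/d[:,2])[:,None]
def tri(ps,pt):
    "scene px, top px -> point, miss"
    (a,),(b,)=ray('scene',ps)[1],ray('top',pt)[1]; A=ray('scene',ps)[0];B=ray('top',pt)[0]
    s=np.linalg.lstsq(np.c_[a,-b],B-A,rcond=None)[0]; p,q=A+a*s[0],B+b*s[1]
    return (p+q)/2,np.linalg.norm(p-q)
def crop(n,x0,y0,w,h,f,out,src=None):
    im=vision.read_camera(n) if src is None else cv2.imread(src)
    cv2.imwrite(out,cv2.resize(im[y0:y0+h,x0:x0+w],None,fx=f,fy=f,interpolation=cv2.INTER_CUBIC))
E
python3 - <<'E'
from h import *
a=cv2.imread('pics/top0.png');b=cv2.imread('pics/scene0.png')
f=lambda im,x,y,w,h,k:cv2.resize(im[y:y+h,x:x+w],None,fx=k,fy=k,interpolation=cv2.INTER_CUBIC)
c=np.vstack([np.hstack([f(a,150,125,100,100,4),f(a,300,160,100,100,4)]),np.hstack([f(b,200,175,66,66,400/66)[:200*2][:400],f(b,240,225,100,100,4)])])[:800]
cv2.imwrite('pics/c0.png',cv2.resize(c,(600,600)))
E
```

```text
(no output)
```

View pics/c0.png

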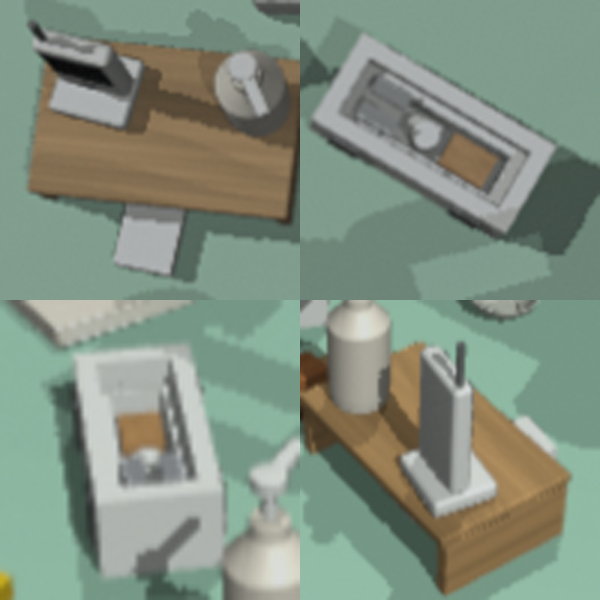

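The top crop shows the shelf front edge, with the bare end (tile corners (115,263), (173,275)) sticking out. The steel catch with its slot is at the upper-left end of the box, so the box's +x points that way, at a yaw of about 1.05. The brown and round objects are contents. I'll fit poses with an edge tracker.

```bash
cat >> h.py <<'E'
from scipy.optimize import least_squares
def place(p,L):
    c,s=np.cos(p[2]),np.sin(p[2]); L=np.atleast_2d(L)
    return np.c_[p[0]+c*L[:,0]-s*L[:,1],p[1]+s*L[:,0]+c*L[:,1],L[:,2]]
def rect(a,b,z):
    q=[(a,b,z),(-a,b,z),(-a,-b,z),(a,-b,z)]; return [(np.array(q[i]),np.array(q[(i+1)%4])) for i in range(4)]
def fit(p,edges,ims,rng=4.,n=40,it=6,dz=0):
    "edges: list of (A,B) local; ims: {cam: image}; refine x,y,yaw by edge search along normals"
    p=np.array(p,float)
    G={k:cv2.GaussianBlur(cv2.cvtColor(v,cv2.COLOR_BGR2GRAY).astype(np.float32),(0,0),.8) for k,v in ims.items()}
    for k in range(it):
        r=max(rng*(1-k/it),1.5); obs=[]
        for A,B in edges:
            for cn,g in G.items():
                P=A+(B-A)*np.linspace(.08,.92,n)[:,None]
                u=proj(cn,place(p,P)); t=u[-1]-u[0]; t/=np.linalg.norm(t); nn=np.array([-t[1],t[0]])
                s=np.arange(-r-.25,r+.5,.25)
                m=u[:,None]+s[None,:,None]*nn
                v=cv2.remap(g,m[...,0].astype(np.float32),m[...,1].astype(np.float32),cv2.INTER_LINEAR)
                d=np.abs(v[:,2:]-v[:,:-2]); j=d.argmax(1); ok=(d.max(1)>6)
                for i in np.where(ok)[0]: obs.append((cn,P[i],u[i]+s[j[i]+1]*nn,nn))
        def res(q):
            o=[]
            for cn in G:
                S=[x for x in obs if x[0]==cn]
                if S:
                    u=proj(cn,place(q,np.array([x[1] for x in S])))
                    o.append(((u-np.array([x[2] for x in S]))*np.array([x[3] for x in S])).sum(1))
            return np.concatenate(o)
        p=least_squares(res,p,loss='soft_l1',f_scale=.4,x_scale=[.01,.01,.1]).x
    return p,np.median(np.abs(res(p))),len(obs)
def show(im,cn,p,edges,col=(0,0,255)):
    for A,B in edges:
        u=proj(cn,place(p,np.array([A,B]))); cv2.line(im,*[tuple(int(round(z*16)) for z in w) for w in u],col,1,cv2.LINE_AA,4)
CASE=rect(.11,.05,.074)+rect(.092,.032,.074)
E
python3 - <<'E'
from h import *
a=cv2.imread('pics/top0.png');b=cv2.imread('pics/scene0.png')
tp=lambda L:[(300+(x-300)/3,160+y/3) for x,y in L]
C=atz('top',tp([(362,33),(555,148),(505,233),(313,120)]),.074); print('case corners',C.round(4))
S=atz('scene',[(200+x*.22,175+(y-300)*.22) for x,y in [(75,357),(187,347),(222,487),(97,500)]],.074); print('scene',S.round(4))
p0=[*C[:,:2].mean(0),np.arctan2(*(C[[0,3]].mean(0)-C[1:3].mean(0))[[1,0]])]; print(p0)
for ims in ({'top':a},{'scene':b},{'top':a,'scene':b}):
    print(list(ims),*fit(p0,CASE,ims))
Cv=atz('top',[(150+x/3,125+y/3) for x,y in [(115,263),(173,275),(185,210),(125,205)]],.024); print('cover',Cv.round(4))
# riser front edge top
F=atz('top',[(150+x/3,125+y/3) for x,y in [(28,190),(287,218),(298,60),(52,30)]],.082); print('shelf',F.round(4))
print('train',atz('top',[(262,154),(279,154),(277,194),(261,193)],.04).round(3),'dish',atz('top',[(264,262)],.03).round(3))
E
```

```text
case corners [[ 0.6773 -0.1479  0.074 ]
 [ 0.5661 -0.3385  0.074 ]
 [ 0.482  -0.2888  0.074 ]
 [ 0.5901 -0.1004  0.074 ]]
scene [[ 0.5693 -0.3329  0.074 ]
 [ 0.4862 -0.2839  0.074 ]
 [ 0.5898 -0.1016  0.074 ]
 [ 0.675  -0.1506  0.074 ]]
[np.float64(0.5788600146890822), np.float64(-0.2188953718605865), np.float64(1.0460594591151877)]
['top'] [ 0.58105956 -0.21827557  1.04791773] 0.25136984919698213 317
['scene'] [ 0.57612681 -0.22615715  1.04977791] 0.7181452911312477 295
['top', 'scene'] [ 0.58082867 -0.21836966  1.05000866] 0.25450556387563883 543
cover [[0.5536 0.2493 0.024 ]
 [0.5422 0.1896 0.024 ]
 [0.6088 0.1793 0.024 ]
 [0.6132 0.241  0.024 ]]
shelf [[0.6185 0.3288 0.082 ]
 [0.5935 0.0714 0.082 ]
 [0.7514 0.0641 0.082 ]
 [0.7811 0.3119 0.082 ]]
train [[ 0.734  0.028  0.04 ]
 [ 0.735 -0.024  0.04 ]
 [ 0.612 -0.02   0.04 ]
 [ 0.614  0.028  0.04 ]] dish [[0.408 0.016 0.03 ]]
```

```bash
python3 - <<'E'
from h import *
a=cv2.imread('pics/top0.png');b=cv2.imread('pics/scene0.png')
E=[(np.array(A),np.array(B)) for A,B in [((-.09,.03,.024),(-.09,-.03,.024)),((-.09,.03,.024),(-.04,.03,.024)),((-.09,-.03,.024),(-.04,-.03,.024))]]
p=np.array([.548+.0887,.2195-.0144,-.16])
for c in ({'top':a},{'scene':b},{'top':a,'scene':b}): 
    q,*r=fit(p,E,c); print(q.round(4),r)
q,*r=fit(p,E,{'top':a}); print('grasp',place(q,[(-.071,0,.02)]), 'scene px of corners',proj('scene',place(q,[(-.09,.03,.024),(-.09,-.03,.024)])).round(1))
print('pink',atz('top',[(163,278),(182,275),(190,334),(172,338)],.024).round(3))
show(a,'top',q,E); show(b,'scene',q,E); c=[.58106,-.21828,1.048]; show(a,'top',c,CASE); show(b,'scene',c,CASE)
f=lambda im,x,y,w,h,k:cv2.resize(im[y:y+h,x:x+w],None,fx=k,fy=k,interpolation=cv2.INTER_CUBIC)
cv2.imwrite('pics/c1.png',np.vstack([np.hstack([f(a,170,175,75,75,4),f(a,305,165,75,75,4)]),np.hstack([f(b,290,240,75,75,4),f(b,200,175,75,75,4)])]))
E
```

```text
[ 0.6388  0.2055 -0.2006] [np.float64(0.23931343395018467), 120]
[ 0.6313  0.1715 -0.6027] [np.float64(0.5529037382211164), 54]
[ 0.6383  0.2061 -0.1928] [np.float64(0.24541402503520815), 179]
grasp [[0.56922507 0.21969338 0.02      ]] scene px of corners [[325.1 274.1]
 [315.1 263.3]]
pink [[0.354 0.321 0.024]
 [0.364 0.263 0.024]
 [0.188 0.235 0.024]
 [0.174 0.289 0.024]]
```

View pics/c1.png

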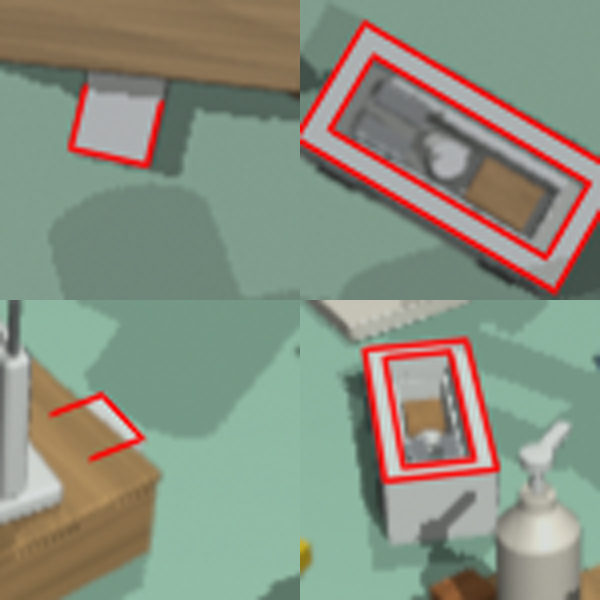

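The overlays agree in both views: cover at (.639,.2055, yaw −.20), case at (.581,−.218, yaw 1.048). Next I'll move over the bare end.

```bash
M='python3 -m pendant'
python3 -m pendant '{"delta_pos":[[0.33,0.74,0],[0.33,0.74,0],[0.33,0.74,0],[0.33,0.74,0],[0.33,0.74,0]],"turn":[[0,0,-0.1],[0,0,-0.1],[0,0,-0.1],[0,0,-0.1],[0,0,-0.1]],"gripper":[0,0,0,0,0]}'
python3 -m pendant '{"delta_pos":[[0.33,0.74,0],[0.33,0.74,0],[0.33,0.74,0],[0.33,0.74,0],[0.33,0.74,0]],"turn":[[0,0,-0.1],[0,0,-0.1],[0,0,-0.1],[0,0,-0.1],[0,0,-0.1]],"gripper":[0,0,0,0,0]}'
python3 -m pendant '{"delta_pos":[[0.33,0.74,0],[0.33,0.74,0],[0.33,0.74,0],[0.33,0.74,0],[0.33,0.74,0]],"turn":[[0,0,-0.1],[0,0,-0.1],[0,0,-0.1],[0,0,-0.1],[0,0,-0.1]],"gripper":[0,0,0,0,0]}'
python3 -m pendant '{"delta_pos":[[0.3,0.74,-0.2],[0.3,0.74,-0.2],[0.3,0.74,-0.2],[0.3,0.74,-0.2],[0.3,0.74,-0.2]],"turn":[[0,0,-0.07],[0,0,-0.07],[0,0,-0.07],[0,0,-0.07],[0,0,-0.07]],"gripper":[0,0,0,0,0]}'
python3 - <<'E'
from h import *
s=env.state(); print(s['eef_pos'],s['clock']); M=R.from_rotvec(s['orientation']).as_matrix(); print(M[:,2],np.arctan2(M[1,1],M[0,1]),s['joint_pos'])
E
```

```text
clock: 0.52
eef_pos: [0.3064, -0.3693, 0.218]
orientation: [-3.121, -0.352, 0.0]
force: [-0.5, -0.2, 0.5]
grip_width: 0.998
grasp_force: 0.0
clock: 0.93
eef_pos: [0.3887, -0.1846, 0.2184]
orientation: [-3.14, -0.106, 0.0]
force: [1.5, -0.7, -0.3]
grip_width: 1.001
grasp_force: 0.0
clock: 1.35
eef_pos: [0.4707, -0.001, 0.2185]
orientation: [3.138, -0.14, 0.0]
force: [0.6, -0.1, 0.2]
grip_width: 0.999
grasp_force: 0.0
clock: 1.77
eef_pos: [0.5455, 0.184, 0.1676]
orientation: [3.126, -0.312, -0.001]
force: [0.7, -0.2, 0.1]
grip_width: 1.003
grasp_force: 0.0
[0.54550336 0.18403629 0.16759946] 1.7667
[-5.74079463e-04 -1.91832593e-04 -9.99999817e-01] -1.769821766059843 [ 2.36361975e-01  9.45795390e-02  1.62043406e+00 -5.26099056e-05
  1.42718210e+00  2.00619137e+00]
```

```bash
python3 -m pendant '{"delta_pos":[[0.095,0.143,0],[0.095,0.143,-0.2],[0.095,0.143,-0.4],[0.095,0.143,-0.55],[0.095,0.143,-0.6]],"turn":[[0,0,0],[0,0,0],[0,0,0],[0,0,0],[0,0,0]],"gripper":[0,0,0,0,0]}'
python3 -m pendant '{"delta_pos":[[0,0,-0.045],[0,0,-0.045],[0,0,-0.045],[0,0,-0.045],[0,0,-0.045]],"turn":[[0,0,0],[0,0,0],[0,0,0],[0,0,0],[0,0,0]],"gripper":[0,0,255,255,255]}'
python3 -m pendant '{"delta_pos":[[0,0,0],[0,0,0],[0,0,0],[0,0,0],[0,0,0]],"turn":[[0,0,0],[0,0,0],[0,0,0],[0,0,0],[0,0,0]],"gripper":[255,255,255,255,255]}'
```

```text
clock: 2.18
eef_pos: [0.5658, 0.2171, 0.0129]
orientation: [3.124, -0.311, -0.01]
force: [-0.9, 0.8, -1.3]
grip_width: 0.997
grasp_force: 0.0
clock: 2.6
eef_pos: [0.5714, 0.2182, 0.0104]
orientation: [-3.124, 0.313, -0.007]
force: [-0.1, -1.3, 0.6]
grip_width: 0.831
grasp_force: 0.0
clock: 3.02
eef_pos: [0.5701, 0.2179, 0.0087]
orientation: [-3.125, 0.312, -0.003]
force: [-0.7, -0.2, 7.2]
grip_width: 0.643
grasp_force: 30.0
```

```bash
python3 -m pendant '{"delta_pos":[[-0.04,0,0],[-0.1,0,0],[-0.17,0,0],[-0.24,0,0],[-0.31,0,0]],"turn":[[0,0,0],[0,0,0],[0,0,0],[0,0,0],[0,0,0]],"gripper":[255,255,255,255,255]}'
python3 -m pendant '{"delta_pos":[[-0.07,0,0],[-0.14,0,0],[-0.22,0,0],[-0.29,0,0],[-0.35,0,0]],"turn":[[0,0,0],[0,0,0],[0,0,0],[0,0,0],[0,0,0]],"gripper":[255,255,255,255,255]}'
python3 -m pendant '{"delta_pos":[[0,0,-0.005],[0,0,-0.01],[0,0,-0.01],[0,0,-0.01],[0,0,-0.01]],"turn":[[0,0,0],[0,0,0],[0,0,0],[0,0,0],[0,0,0]],"gripper":[255,255,255,255,255]}'
```

```text
clock: 3.43
eef_pos: [0.4928, 0.2179, 0.0086]
orientation: [-3.125, 0.313, -0.006]
force: [3.9, -0.4, 5.2]
grip_width: 0.643
grasp_force: 30.0
clock: 3.85
eef_pos: [0.405, 0.218, 0.0086]
orientation: [-3.125, 0.312, -0.006]
force: [3.2, 0.2, 4.7]
grip_width: 0.641
grasp_force: 30.0
clock: 4.27
eef_pos: [0.4042, 0.2179, 0.0076]
orientation: [3.126, -0.312, -0.001]
force: [-16.5, -5.4, 34.1]
grip_width: 0.645
grasp_force: 30.0
```

```bash
python3 -m pendant '{"delta_pos":[[0,0,0.008],[0,0,0.008],[0,0,0.008],[0,0,0.008],[0,0,0.008]],"turn":[[0,0,0],[0,0,0],[0,0,0],[0,0,0],[0,0,0]],"gripper":[255,0,0,0,0]}'
python3 -m pendant '{"delta_pos":[[0,0,0],[0,0,0.1],[0,0,0.25],[0,0,0.4],[-0.1,-0.2,0.5]],"turn":[[0,0,0],[0,0,0],[0,0,0],[0,0,0],[0,0,0]],"gripper":[0,0,0,0,0]}'
python3 -m pendant '{"delta_pos":[[0,-0.15,0],[0,-0.3,0],[0,-0.45,0],[0,-0.6,0],[0,-0.75,0]],"turn":[[0,0,0],[0,0,0],[0,0,0],[0,0,0],[0,0,0]],"gripper":[0,0,0,0,0]}'
python3 - <<'E'
from h import *
for n in("scene","top"): cv2.imwrite(f"pics/{n}1.png",vision.read_camera(n))
a=cv2.imread('pics/top1.png');b=cv2.imread('pics/scene1.png')
f=lambda im,x,y,w,h,k:cv2.resize(im[y:y+h,x:x+w],None,fx=k,fy=k,interpolation=cv2.INTER_CUBIC)
cv2.imwrite('pics/c2.png',np.hstack([f(a,150,170,100,120,4),f(b,290,200,100,120,4)]))
E
```

```text
clock: 4.68
eef_pos: [0.4041, 0.2175, 0.0066]
orientation: [3.126, -0.313, -0.001]
force: [0.4, -0.0, 0.4]
grip_width: 0.885
grasp_force: 0.0
clock: 5.1
eef_pos: [0.3912, 0.187, 0.1294]
orientation: [-3.122, 0.309, -0.011]
force: [1.5, 0.0, 1.7]
grip_width: 0.999
grasp_force: 0.0
clock: 5.52
eef_pos: [0.3868, -0.0055, 0.124]
orientation: [-3.126, 0.312, -0.001]
force: [0.1, -0.5, -0.5]
grip_width: 1.001
grasp_force: 0.0
```

View pics/c2.png

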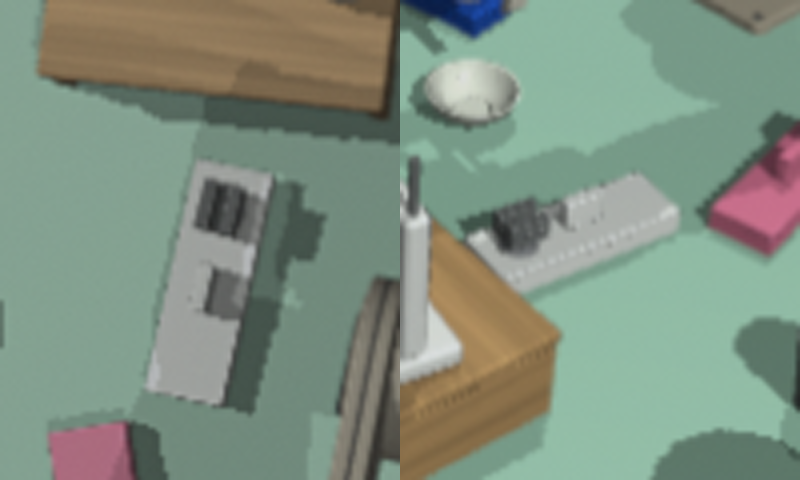

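The cover lies flat and clear of the shelf: in the top view its corners are at about (200,210)–(187,268), with stud and rib visible, and the scene view agrees. I'll fit its pose.

```bash
cat >> h.py <<'E'
def off(E,x): return [(A+[x,0,0],B+[x,0,0]) for A,B in E]
COV=rect(.09,.03,.024); RIB=off(rect(.018,.006,.052),-.006); STUD=off(rect(.019,.015,.058),.055)
E
python3 - <<'E'
from h import *
a=cv2.imread('pics/top1.png');b=cv2.imread('pics/scene1.png')
p=[.4735,.206,-.2]
for c in ({'top':a},{'scene':b},{'top':a,'scene':b}): print(list(c),*fit(p,COV,c), fit(p,COV+STUD+RIB,c)[0])
q=fit(p,COV,{'top':a,'scene':b})[0]
for c,i in(('top',a),('scene',b)):
    show(i,c,q,COV);show(i,c,q,RIB,(0,255,0));show(i,c,q,STUD,(255,0,0))
f=lambda im,x,y,w,h,k:cv2.resize(im[y:y+h,x:x+w],None,fx=k,fy=k,interpolation=cv2.INTER_CUBIC)
cv2.imwrite('pics/c3.png',np.hstack([f(a,165,200,80,80,5),f(b,300,235,80,80,5)]))
print('rib',place(q,[(-.006,0,.052)]))
E
```

```text
['top'] [ 0.47167842  0.20580501 -0.19327613] 0.17288227741641896 114 [ 0.47065714  0.20580369 -0.22127923]
['scene'] [ 0.46752235  0.19560085 -0.34880907] 0.521368549132945 98 [ 0.47062465  0.20517639 -0.19644452]
['top', 'scene'] [ 0.47113242  0.20583251 -0.19621453] 0.2476872646031549 196 [ 0.47071783  0.20587639 -0.21519125]
rib [[0.46524755 0.20700225 0.052     ]]
```

View pics/c3.png

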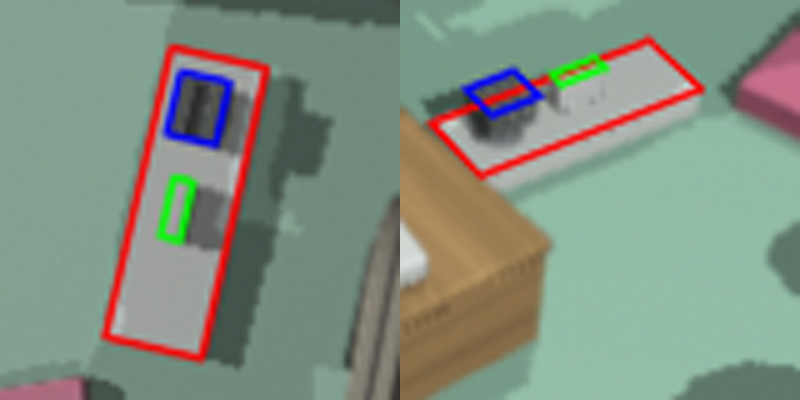

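```bash
python3 -m pendant '{"delta_pos":[[0.06,0.17,0],[0.13,0.34,0],[0.2,0.52,0],[0.26,0.7,0],[0.314,0.85,0]],"turn":[[0,0,0],[0,0,0],[0,0,0],[0,0,0],[0,0,0]],"gripper":[0,0,0,0,60]}'
python3 -m pendant '{"delta_pos":[[0,0,0],[0,0,0],[0,0,0],[0,0,-0.1],[0,0,-0.18]],"turn":[[0,0,0],[0,0,0],[0,0,0],[0,0,0],[0,0,0]],"gripper":[60,60,60,60,60]}'
python3 -c "
from h import *
s=env.state();M=R.from_rotvec(s['orientation']).as_matrix(); print(s['eef_pos'],M[:,2],np.arctan2(M[1,1],M[0,1]))"
```

```text
clock: 6.03
eef_pos: [0.4597, 0.1942, 0.1236]
orientation: [-3.126, 0.313, 0.0]
force: [0.2, -0.9, 1.2]
grip_width: 0.962
grasp_force: 0.0
clock: 6.45
eef_pos: [0.4604, 0.1907, 0.0794]
orientation: [-3.125, 0.315, -0.004]
force: [0.5, 0.0, -1.6]
grip_width: 0.766
grasp_force: 0.0
[0.46040781 0.19068737 0.079401  ] [ 2.93327580e-03  5.79194444e-04 -9.99995530e-01] -1.771450654551542
```

```bash
python3 -m pendant '{"delta_pos":[[0.02,0.065,0],[0.02,0.065,0],[0.02,0.065,-0.1],[0.02,0.065,-0.2],[0.02,0.065,-0.2]],"turn":[[0,0,0],[0,0,0],[0,0,0],[0,0,0],[0,0,0]],"gripper":[60,60,60,60,60]}'
python3 -m pendant '{"delta_pos":[[0,0,0],[0,0,0],[0,0,0],[0,0,0],[0,0,0]],"turn":[[0,0,0],[0,0,0],[0,0,0],[0,0,0],[0,0,0]],"gripper":[60,60,60,60,60]}'
python3 -c "
from h import *
s=env.state();M=R.from_rotvec(s['orientation']).as_matrix(); print(s['eef_pos'],M[:,2],np.arctan2(M[1,1],M[0,1]))"
```

```text
clock: 6.87
eef_pos: [0.4616, 0.2055, 0.0253]
orientation: [3.123, -0.314, -0.008]
force: [-1.1, -0.6, -1.2]
grip_width: 0.763
grasp_force: 0.0
clock: 7.28
eef_pos: [0.4656, 0.2079, 0.0303]
orientation: [-3.125, 0.313, -0.003]
force: [-0.3, -1.1, -0.2]
grip_width: 0.765
grasp_force: 0.0
[0.46561531 0.20785912 0.03029923] [ 2.15082273e-03  6.99728853e-04 -9.99997442e-01] -1.7703000166030922
```

```bash
python3 -m pendant '{"delta_pos":[[0,0,-0.006],[0,0,-0.006],[0,0,-0.006],[0,0,-0.006],[0,0,-0.006]],"turn":[[0,0,0],[0,0,0],[0,0,0],[0,0,0],[0,0,0]],"gripper":[255,255,255,255,255]}'
python3 -m pendant '{"delta_pos":[[0,0,0],[0,0,0],[0,0,0],[0,0,0],[0,0,0]],"turn":[[0,0,0],[0,0,0],[0,0,0],[0,0,0],[0,0,0]],"gripper":[255,255,255,255,255]}'
python3 -m pendant '{"delta_pos":[[0,0,0.04],[0,0,0.12],[0,0,0.25],[0,0,0.4],[0,0,0.52]],"turn":[[0,0,0],[0,0,0],[0,0,0],[0,0,0],[0,0,0]],"gripper":[255,255,255,255,255]}'
python3 -c "
from h import *
s=env.state();M=R.from_rotvec(s['orientation']).as_matrix(); print(s['eef_pos'],M[:,2],np.arctan2(M[1,1],M[0,1]))"
```

```text
clock: 7.7
eef_pos: [0.4645, 0.2077, 0.0273]
orientation: [3.126, -0.313, -0.0]
force: [-0.2, -0.2, -0.4]
grip_width: 0.456
grasp_force: 0.0
clock: 8.12
eef_pos: [0.4646, 0.2075, 0.0274]
orientation: [3.126, -0.313, -0.0]
force: [0.2, -1.7, -0.3]
grip_width: 0.123
grasp_force: 30.0
clock: 8.53
eef_pos: [0.4643, 0.2076, 0.1598]
orientation: [-3.126, 0.313, -0.0]
force: [0.9, 1.2, -2.8]
grip_width: 0.127
grasp_force: 30.0
[0.46428774 0.20761113 0.15983213] [ 5.63312623e-05  1.39510302e-04 -9.99999989e-01] -1.7701416228488218
```

```bash
python3 -m pendant '{"delta_pos":[[0.02,-0.08,0],[0.05,-0.19,0],[0.08,-0.32,0],[0.115,-0.445,0],[0.15,-0.575,0]],"turn":[[0,0,0.04],[0,0,0.09],[0,0,0.15],[0,0,0.21],[0,0,0.265]],"gripper":[255,255,255,255,255]}'
python3 -m pendant '{"delta_pos":[[0.03,-0.115,0],[0.06,-0.23,0],[0.09,-0.345,0],[0.12,-0.46,0],[0.15,-0.575,0]],"turn":[[0,0,0.053],[0,0,0.106],[0,0,0.159],[0,0,0.212],[0,0,0.265]],"gripper":[255,255,255,255,255]}'
python3 -m pendant '{"delta_pos":[[0.03,-0.13,0],[0.07,-0.26,0],[0.1,-0.39,0],[0.13,-0.5,0],[0.155,-0.575,0]],"turn":[[0,0,0.053],[0,0,0.106],[0,0,0.159],[0,0,0.212],[0,0,0.265]],"gripper":[255,255,255,255,255]}'
python3 -m pendant '{"delta_pos":[[0,0,0],[0,0,0],[0,0,0]],"turn":[[0,0,0],[0,0,0],[0,0,0]],"gripper":[255,255,255]}'
python3 - <<'E'
from h import *
s=env.state();M=R.from_rotvec(s['orientation']).as_matrix(); print(s['eef_pos'],M[:,2],np.arctan2(M[1,1],M[0,1]),s['joint_pos'])
for n in("scene","top"): cv2.imwrite(f"pics/{n}2.png",vision.read_camera(n))
a=cv2.imread('pics/top2.png');b=cv2.imread('pics/scene2.png')
f=lambda im,x,y,w,h,k:cv2.resize(im[y:y+h,x:x+w],None,fx=k,fy=k,interpolation=cv2.INTER_CUBIC)
cv2.imwrite('pics/c4.png',np.hstack([f(a,295,140,100,120,4),f(b,190,140,100,120,4)]))
E
```

```text
clock: 8.95
eef_pos: [0.5018, 0.0628, 0.1578]
orientation: [-3.122, -0.349, 0.0]
force: [0.7, -0.4, -4.6]
grip_width: 0.127
grasp_force: 30.0
clock: 9.37
eef_pos: [0.5394, -0.0812, 0.1576]
orientation: [-2.983, -0.984, 0.001]
force: [0.4, 0.5, -2.8]
grip_width: 0.126
grasp_force: 30.0
clock: 9.78
eef_pos: [0.578, -0.2263, 0.1574]
orientation: [-2.717, -1.577, 0.001]
force: [0.4, -0.1, -2.9]
grip_width: 0.129
grasp_force: 30.0
clock: 10.03
eef_pos: [0.5779, -0.2229, 0.1571]
orientation: [-2.719, -1.571, 0.001]
force: [0.6, 0.5, -3.5]
grip_width: 0.127
grasp_force: 30.0
[ 0.57789394 -0.22287214  0.1571281 ] [-0.00100588  0.001005   -0.99999899] -0.523034475298156 [-4.51128318e-01  2.18047964e-01  1.50324695e+00  4.71140576e-04
  1.42164117e+00  7.18360848e-02]
```

View pics/c4.png

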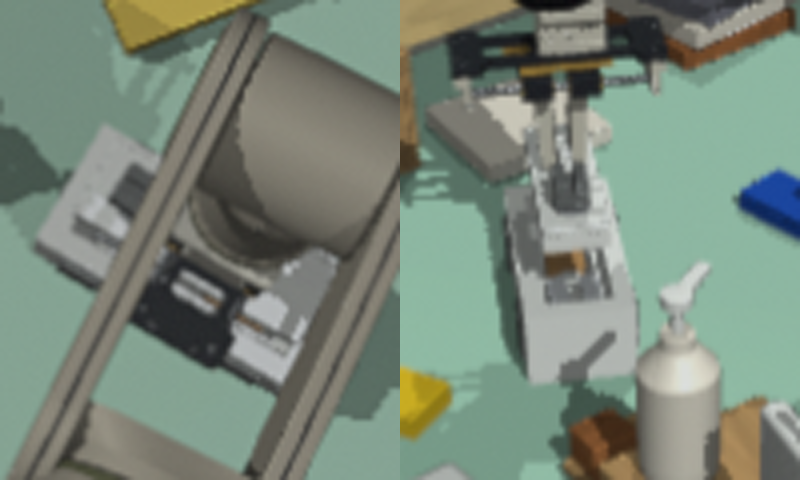

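The stud end is over the catch end, the cover is square to the box, and nothing is fouled in either view. I'll trim position and lower it.

```bash
python3 -m pendant '{"delta_pos":[[0,-0.005,-0.04],[0,-0.005,-0.1],[0,-0.005,-0.15],[0,-0.005,-0.18],[0,-0.005,-0.18]],"turn":[[0,0,0],[0,0,0],[0,0,0],[0,0,0],[0,0,0]],"gripper":[255,255,255,255,255]}'
python3 -m pendant '{"delta_pos":[[0,0,0],[0,0,-0.01],[0,0,-0.03],[0,0,-0.05],[0,0,-0.06]],"turn":[[0,0,0],[0,0,0],[0,0,0],[0,0,0],[0,0,0]],"gripper":[255,255,255,255,255]}'
python3 -c "
from h import *
s=env.state();M=R.from_rotvec(s['orientation']).as_matrix(); print(s['eef_pos'],M[:,2],np.arctan2(M[1,1],M[0,1]))"
```

```text
clock: 10.55
eef_pos: [0.5765, -0.2235, 0.1091]
orientation: [-2.715, -1.572, 0.004]
force: [-0.5, 0.1, -3.7]
grip_width: 0.127
grasp_force: 30.0
clock: 10.97
eef_pos: [0.5782, -0.2248, 0.0968]
orientation: [-2.719, -1.573, 0.0]
force: [-0.7, 0.2, -4.1]
grip_width: 0.127
grasp_force: 30.0
[ 0.57821141 -0.22480139  0.09678105] [-2.79563041e-04  1.60174362e-04 -9.99999948e-01] -0.5215129739045495
```

The underside is already about 5 mm below the rim with no contact force, so it's in the mouth. I'll keep lowering.

```bash
python3 -m pendant '{"delta_pos":[[-0.001,0.002,-0.01],[-0.001,0.002,-0.02],[-0.001,0.002,-0.035],[-0.001,0.002,-0.045],[-0.001,0.002,-0.05]],"turn":[[0,0,0],[0,0,0],[0,0,0],[0,0,0],[0,0,0]],"gripper":[255,255,255,255,255]}'
python3 -m pendant '{"delta_pos":[[0,0,-0.01],[0,0,-0.02],[0,0,-0.028],[0,0,-0.032],[0,0,-0.032]],"turn":[[0,0,0],[0,0,0],[0,0,0],[0,0,0],[0,0,0]],"gripper":[255,255,255,255,255]}'
```

```text
clock: 11.38
eef_pos: [0.5778, -0.2243, 0.0843]
orientation: [-2.719, -1.573, 0.001]
force: [0.2, -0.0, -3.9]
grip_width: 0.125
grasp_force: 30.0
clock: 11.8
eef_pos: [0.5783, -0.2244, 0.0774]
orientation: [2.719, 1.574, 0.0]
force: [-0.8, 0.5, 0.5]
grip_width: 0.127
grasp_force: 30.0
```

```bash
python3 -m pendant '{"delta_pos":[[0,0,-0.006],[0,0,-0.006],[0,0,-0.006],[0,0,-0.006],[0,0,-0.004]],"turn":[[0,0,0],[0,0,0],[0,0,0],[0,0,0],[0,0,0]],"gripper":[255,255,255,255,200]}'
python3 -m pendant '{"delta_pos":[[0,0,0.004],[0,0,0.004],[0,0,0.03],[0,0,0.1],[0,0,0.2]],"turn":[[0,0,0],[0,0,0],[0,0,0],[0,0,0],[0,0,0]],"gripper":[140,140,140,140,140]}'
python3 -m pendant '{"delta_pos":[[0,0,0.1],[-0.1,-0.1,0.2],[-0.3,-0.2,0.3],[-0.5,-0.3,0.3],[-0.6,-0.4,0.3]],"turn":[[0,0,0],[0,0,0],[0,0,0],[0,0,0],[0,0,0]],"gripper":[140,140,140,140,140]}'
python3 - <<'E'
from h import *
s=env.state();M=R.from_rotvec(s['orientation']).as_matrix(); print(s['eef_pos'],M[:,2],np.arctan2(M[1,1],M[0,1]))
for n in("scene","top"): cv2.imwrite(f"pics/{n}3.png",vision.read_camera(n))
a=cv2.imread('pics/top3.png');b=cv2.imread('pics/scene3.png')
p=[.581,-.2183,1.048]
up=lambda E,z:[(A+[0,0,z],B+[0,0,z]) for A,B in E]
for E in (STUD,RIB,COV):
  for c in({'top':a},{'scene':b}): print(list(c),*fit(p,up(E,.05),c,rng=3))
f=lambda im,x,y,w,h,k:cv2.resize(im[y:y+h,x:x+w],None,fx=k,fy=k,interpolation=cv2.INTER_CUBIC)
for c,i in(('top',a),('scene',b)):
    show(i,c,p,up(STUD,.05),(255,0,0))
cv2.imwrite('pics/c5.png',np.hstack([f(a,300,150,90,90,4),f(b,190,165,90,90,4)]))
E
```

```text
clock: 12.22
eef_pos: [0.5787, -0.2247, 0.0772]
orientation: [2.718, 1.573, 0.002]
force: [-1.3, -0.1, -0.6]
grip_width: 0.16
grasp_force: 0.0
clock: 12.63
eef_pos: [0.5763, -0.2235, 0.1238]
orientation: [-2.715, -1.572, 0.004]
force: [-0.0, -0.6, -0.6]
grip_width: 0.447
grasp_force: 0.0
clock: 13.05
eef_pos: [0.4492, -0.3092, 0.202]
orientation: [2.715, 1.574, 0.002]
force: [-0.9, -0.9, 0.1]
grip_width: 0.45
grasp_force: 0.0
[ 0.44922041 -0.30919711  0.20195779] [ 0.00289946 -0.00220469 -0.99999337] -0.5197976668422735
['top'] [ 0.57872094 -0.21554337  1.04153816] 0.5579626212369793 120
['scene'] [ 0.57537283 -0.21207009  0.83564832] 0.7353948738333564 115
['top'] [ 0.57504444 -0.21198562  1.00526852] 0.7650072393331296 106
['scene'] [ 0.58927011 -0.22053872  0.25488087] 0.6190991655894282 66
['top'] [ 0.5764431  -0.21930705  1.14191846] 0.39271288845206187 83
['scene'] [ 0.57566423 -0.24426461  0.93329507] 0.4754195745797507 126
```

View pics/c5.png

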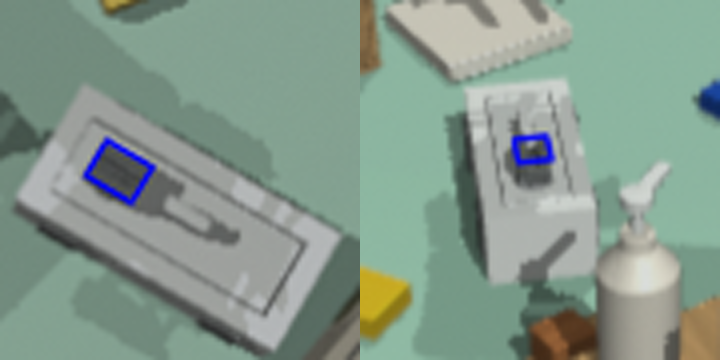

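The cover is home with its top flush, with an even gap all round, and the stud matches the predicted outline in both views at (.6085,−.1707). Now to take hold of the stud.

```bash
python3 -m pendant '{"delta_pos":[[0.12,0.1,0],[0.25,0.22,0],[0.38,0.33,0],[0.5,0.44,0],[0.6,0.52,0]],"turn":[[0,0,0],[0,0,0],[0,0,0],[0,0,0],[0,0,0]],"gripper":[125,125,125,125,125]}'
python3 -m pendant '{"delta_pos":[[0.036,0.034,0],[0.036,0.034,-0.06],[0.036,0.034,-0.15],[0.036,0.034,-0.22],[0.036,0.034,-0.22]],"turn":[[0,0,0],[0,0,0],[0,0,0],[0,0,0],[0,0,0]],"gripper":[125,125,125,125,125]}'
python3 -m pendant '{"delta_pos":[[0,0,0],[0,0,0],[0,0,0]],"turn":[[0,0,0],[0,0,0],[0,0,0]],"gripper":[125,125,125]}'
python3 -c "
from h import *
s=env.state();M=R.from_rotvec(s['orientation']).as_matrix(); print(s['eef_pos'],M[:,2],np.arctan2(M[1,1],M[0,1]))"
```

```text
clock: 13.57
eef_pos: [0.6016, -0.1759, 0.1996]
orientation: [-2.718, -1.575, -0.002]
force: [0.2, -0.3, 0.0]
grip_width: 0.51
grasp_force: 0.0
clock: 13.98
eef_pos: [0.606, -0.1691, 0.1395]
orientation: [-2.714, -1.572, 0.007]
force: [-0.2, 0.3, -0.0]
grip_width: 0.511
grasp_force: 0.0
clock: 14.23
eef_pos: [0.6096, -0.1708, 0.1464]
orientation: [2.717, 1.572, 0.003]
force: [0.2, -0.1, -0.5]
grip_width: 0.509
grasp_force: 0.0
[ 0.6095798  -0.17075834  0.14643182] [ 2.62002817e-03 -9.97825061e-04 -9.99996070e-01] -0.5217395616687979
```

```bash
python3 -m pendant '{"delta_pos":[[-0.004,0,-0.05],[-0.004,0,-0.11],[-0.004,0,-0.17],[-0.004,0,-0.21],[-0.004,0,-0.226]],"turn":[[0,0,0],[0,0,0],[0,0,0],[0,0,0],[0,0,0]],"gripper":[125,125,125,125,125]}'
python3 -m pendant '{"delta_pos":[[0,0,0],[0,0,0],[0,0,0]],"turn":[[0,0,0],[0,0,0],[0,0,0]],"gripper":[125,125,125]}'
python3 -m pendant '{"delta_pos":[[0,0,0],[0,0,0],[0,0,0],[0,0,0],[0,0,0]],"turn":[[0,0,0],[0,0,0],[0,0,0],[0,0,0],[0,0,0]],"gripper":[255,255,255,255,255]}'
python3 -c "
from h import *
s=env.state();M=R.from_rotvec(s['orientation']).as_matrix(); print(s['eef_pos'],M[:,2],np.arctan2(M[1,1],M[0,1]),s['joint_pos'],s['grasp_force'])"
```

```text
clock: 14.65
eef_pos: [0.6065, -0.1699, 0.0857]
orientation: [-2.717, -1.573, 0.003]
force: [-0.1, -0.9, -0.1]
grip_width: 0.511
grasp_force: 0.0
clock: 14.9
eef_pos: [0.6084, -0.1705, 0.089]
orientation: [2.718, 1.573, 0.002]
force: [-0.1, -0.1, 0.1]
grip_width: 0.511
grasp_force: 0.0
clock: 15.32
eef_pos: [0.6083, -0.1705, 0.0886]
orientation: [2.718, 1.573, 0.002]
force: [1.2, -1.0, 2.1]
grip_width: 0.321
grasp_force: 30.0
[ 0.60833546 -0.17050651  0.08859506] [ 1.66757135e-03 -6.50858062e-04 -9.99998398e-01] -0.5214811909317881 [-3.54382719e-01  3.05329071e-01  1.52986239e+00 -3.29067881e-05
  1.30461139e+00  1.67106864e-01] 30.000151991844177
```

```bash
python3 -m pendant '{"delta_pos":[[0,0,-0.008],[0,0,-0.018],[0,0,-0.027],[0,0,-0.034],[0,0,-0.034]],"turn":[[0,0,0],[0,0,0],[0,0,0],[0,0,0],[0,0,0]],"gripper":[255,255,255,255,255]}'
python3 -m pendant '{"delta_pos":[[0,0,0],[0,0,0]],"turn":[[0,0,0],[0,0,0]],"gripper":[255,255]}'
```

```text
clock: 15.73
eef_pos: [0.6084, -0.1705, 0.0801]
orientation: [2.718, 1.573, 0.002]
force: [0.4, -0.7, 9.1]
grip_width: 0.318
grasp_force: 30.0
clock: 15.9
eef_pos: [0.6084, -0.1705, 0.0805]
orientation: [2.718, 1.573, 0.002]
force: [0.6, -0.1, 8.1]
grip_width: 0.319
grasp_force: 30.0
```

```bash
python3 -m pendant '{"delta_pos":[[0,0,-0.003],[0,0,-0.003],[0,0,-0.003],[0,0,-0.003],[0,0,-0.003]],"turn":[[0,0,-0.03],[0,0,-0.08],[0,0,-0.14],[0,0,-0.2],[0,0,-0.26]],"gripper":[255,255,255,255,255]}'
python3 -c "
from h import *
s=env.state();M=R.from_rotvec(s['orientation']).as_matrix(); print(s['eef_pos'],M[:,2],np.arctan2(M[1,1],M[0,1]),s['torque'])"
```

```text
clock: 16.32
eef_pos: [0.6082, -0.1703, 0.0797]
orientation: [2.983, 0.983, 0.002]
force: [-0.4, 0.4, 9.1]
grip_width: 0.322
grasp_force: 30.0
[ 0.60824445 -0.17034906  0.07970718] [ 1.40297935e-03 -3.91297919e-04 -9.99998939e-01] -0.9344028992692541 [0.11131315 0.23811534 0.10955181]
```

Torque is small and it's turning freely. I'll continue to −1.0 in total.

```bash
python3 -m pendant '{"delta_pos":[[0,0,0],[0,0,0],[0,0,0],[0,0,0],[0,0,0]],"turn":[[0,0,-0.06],[0,0,-0.12],[0,0,-0.18],[0,0,-0.24],[0,0,-0.3]],"gripper":[255,255,255,255,255]}'
python3 -m pendant '{"delta_pos":[[0,0,0],[0,0,0],[0,0,0],[0,0,0],[0,0,0]],"turn":[[0,0,-0.06],[0,0,-0.12],[0,0,-0.18],[0,0,-0.24],[0,0,-0.3]],"gripper":[255,255,255,255,255]}'
python3 -m pendant '{"delta_pos":[[0,0,0],[0,0,0],[0,0,0],[0,0,0],[0,0,0]],"turn":[[0,0,-0.05],[0,0,-0.09],[0,0,-0.12],[0,0,-0.14],[0,0,-0.14]],"gripper":[255,255,255,255,255]}'
python3 -m pendant '{"delta_pos":[[0,0,0],[0,0,0]],"turn":[[0,0,0],[0,0,0]],"gripper":[255,255]}'
python3 -c "
from h import *
s=env.state();M=R.from_rotvec(s['orientation']).as_matrix(); print(s['eef_pos'],M[:,2],np.arctan2(M[1,1],M[0,1]),s['torque'])"
```

```text
clock: 16.73
eef_pos: [0.6082, -0.1701, 0.0797]
orientation: [3.131, 0.259, 0.002]
force: [-0.2, 1.3, 9.1]
grip_width: 0.321
grasp_force: 30.0
clock: 17.15
eef_pos: [0.6083, -0.1698, 0.0796]
orientation: [-3.104, 0.479, -0.002]
force: [-0.1, 2.2, 9.3]
grip_width: 0.322
grasp_force: 30.0
clock: 17.57
eef_pos: [0.6084, -0.1697, 0.0797]
orientation: [-3.034, 0.812, -0.002]
force: [0.7, 3.6, 9.2]
grip_width: 0.321
grasp_force: 30.0
clock: 17.73
eef_pos: [0.6084, -0.1697, 0.0797]
orientation: [-3.035, 0.809, -0.002]
force: [-0.6, 3.0, 9.2]
grip_width: 0.324
grasp_force: 30.0
[ 0.60835739 -0.16970651  0.07965026] [ 1.55777939e-03  5.19435987e-04 -9.99998652e-01] -2.0919837601857125 [ 0.60110771  0.01076018 -0.06904873]
```

```bash
python3 -m pendant '{"delta_pos":[[0,0,0.006],[0,0,0.012],[0,0,0.018],[0,0,0.02],[0,0,0.02]],"turn":[[0,0,0],[0,0,0],[0,0,0],[0,0,0],[0,0,0]],"gripper":[255,255,255,255,255]}'
python3 -m pendant '{"delta_pos":[[0,0,0],[0,0,0],[0,0,0],[0,0,0],[0,0,0]],"turn":[[0,0,0],[0,0,0],[0,0,0],[0,0,0],[0,0,0]],"gripper":[155,155,155,155,155]}'
python3 -m pendant '{"delta_pos":[[0,0,0.02],[0,0,0.06],[0,0,0.14],[0,0,0.24],[0,0,0.36]],"turn":[[0,0,0],[0,0,0],[0,0,0],[0,0,0],[0,0,0]],"gripper":[155,155,155,155,155]}'
python3 -m pendant '{"delta_pos":[[-0.05,-0.05,0.05],[-0.15,-0.1,0.05],[-0.3,-0.2,0.05],[-0.45,-0.3,0.05],[-0.6,-0.4,0.05]],"turn":[[0,0,0],[0,0,0],[0,0,0],[0,0,0],[0,0,0]],"gripper":[155,155,155,155,155]}'
python3 - <<'E'
from h import *
for n in("scene","top"): cv2.imwrite(f"pics/{n}4.png",vision.read_camera(n))
a=cv2.imread('pics/top4.png');b=cv2.imread('pics/scene4.png')
f=lambda im,x,y,w,h,k:cv2.resize(im[y:y+h,x:x+w],None,fx=k,fy=k,interpolation=cv2.INTER_CUBIC)
cv2.imwrite('pics/c6.png',np.vstack([np.hstack([f(a,310,160,60,60,20/3),f(b,200,170,60,60,20/3)]),np.hstack([f(a,60,60,400,200,1),f(b,100,120,400,200,1)])]))
E
```

```text
clock: 18.15
eef_pos: [0.6083, -0.1697, 0.0843]
orientation: [-3.035, 0.809, -0.002]
force: [1.2, 2.0, 5.0]
grip_width: 0.32
grasp_force: 30.0
clock: 18.57
eef_pos: [0.6072, -0.1701, 0.083]
orientation: [-3.035, 0.81, 0.002]
force: [0.3, 0.2, 0.2]
grip_width: 0.392
grasp_force: 0.0
clock: 18.98
eef_pos: [0.6067, -0.1699, 0.1739]
orientation: [-3.035, 0.81, 0.004]
force: [0.3, 0.1, 0.3]
grip_width: 0.394
grasp_force: 0.0
clock: 19.4
eef_pos: [0.4651, -0.2651, 0.1875]
orientation: [3.035, -0.808, 0.002]
force: [0.1, -0.5, 0.6]
grip_width: 0.39
grasp_force: 0.0
```

View pics/c6.png

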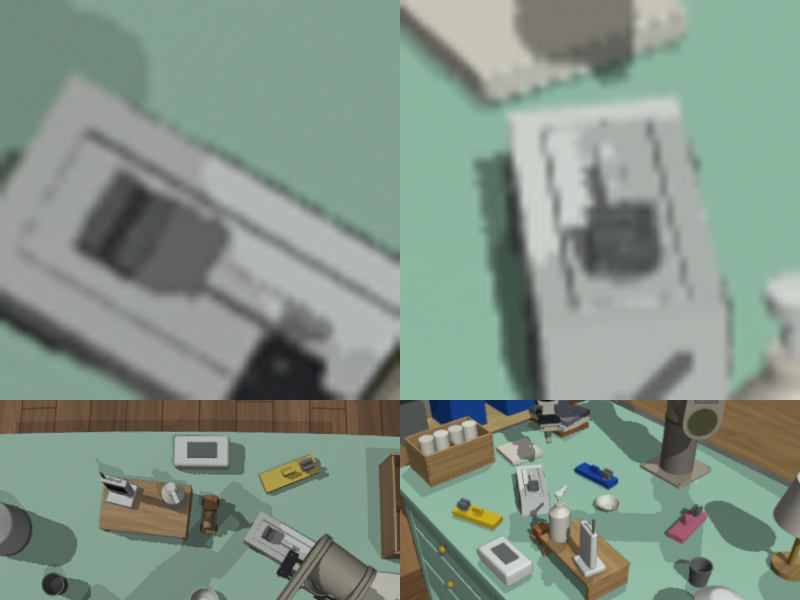

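The slot now lies across the box. The stud rose past the 7 mm press level to about 3–4 mm, so it's caught. The cover is flush, the bystanders haven't moved, and the gripper is clear and empty.

```bash
python3 -c "
from station import workorder
print(workorder.job_done())"
```

```text
the job is handed in; nothing more can be done
None
```

The cover sits fully home in the box, its stud pressed, given a quarter turn clockwise and sprung up into the catch, and I handed the job in at about 19.5 s of the 72 s allowed; the hand-in call returned no verdict.

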